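Tip the mask carton and load it into the refill holder

ROBOT

A 6-joint arm with a two-finger parallel gripper is mounted at the origin on the work surface. World frame = base frame: x ahead of the robot, y to its left, z up, the work surface at z = 0. Lengths are in m, angles in rad, forces in N, time in s.
With the tool pointing down it reaches from about 0.35 to 0.975 m from the base axis. Payload 4.9 kg.
Tool frame: the origin (TCP) lies midway between the tips of the shut fingers; the grasp point (between the pads) lies 19 mm behind it (manip.pinch_z is the distance from the TCP to the grasp point, in m); z points along the fingers, y is the direction in which the jaws open and shut (so a half turn about z gives the same grasp; the last joint's range is limited). The gripper opens to 85 mm and grips with 20 to 120 N. Pads are 22 mm wide; open, the fingers measure 114 mm over their backs; the gripper's body (76 mm by 85 mm) begins 54 mm behind the grasp point. The pads swing forward as they close: fully open they stand 13 mm farther back than shut.
Start: joints at [-1.466, 0.053, 1.613, -0, 1.476, -0.119], TCP at [0.139, -0.609, 0.202] pointing down, gripper open.
Joint ranges: [-3.01, 3.01], [-1.01, 2.22], [0.06, 2.58], [-1.02, 4.17], [0.09, 2.62], [-3.14, 3.14]. Speed limits (rad/s): [2.57, 2.57, 3.14, 3.14, 3.14, 3.14].

INTERFACE

Orientations are given as a unit quaternion [w, x, y, z].
In Python, from plant import manip gives the robot as it stands.
- The arm moves only by the tool drive_tool, never from a script. Its argument "commands" is text: rows parted by semicolons, each of 5 numbers parted by spaces: the finger opening in mm, from 0 to 85.4, then the shift along the tool's x, y, z in units of 30 mm (1.0 is 30 mm), then the turn about the tool's z in degrees. A call has exactly 8 rows; each row shifts and turns the commanded pose from where the row before left it, along the tool's axes as they then stand; what a row does not reach is not made up. A row lasts 1/8 s, in which the tool goes at most 62.5 mm and 10.7 degrees, less where a joint would pass 70% of its speed; a pose out of reach is approached as far as the arm can. A call is refused whole if a number of a shift passes 1 or a number of a turn 10.7, either way. A call with a gripper value outside its range is refused whole. The fingers move at their own pace and stop on an object; the grip force is fixed at half the most. Time passes only in rows, so rows that do not move let the fingers close, or fill a call up. It gives the time, the measured TCP pose, the force and the opening at its end, in the units of the state.
- manip.state(): the state, without advancing time (a new reading comes with each control period).
- manip.grab_frame(name): name is "scene" or "top" or "wrist"; returns the picture (480x640x3 uint8, red, green, blue); there is no depth.
- manip.camera_params(name): a dict with "fx", "fy", "cx", "cy" (pixels), "xyz" and "orientation" of the camera in the world. Camera axes: x right, y down, z forward; pixel columns grow to the right and rows downward; lengths in m; the calibration is good to about 2 mm. A picture is of the moment at which its call begins: read the wrist's pose just before it. camera_params takes no time and is no camera call; for the wrist camera it gives the pose at the moment of the call.
- manip.job_done(): hands the job in, once; it reports no verdict.
The state is a dict: "time": time; "joint_pos": joint angles; "joint_vel": joint speeds; "joint_efforts": joint torques, N m; "tool_pos": TCP position; "tool_rot": TCP orientation; "contact_force": force on the tool from outside, world axes, zero at the start; "ft_torque": the same for the moment, N m; "gripper_width": opening from 0.0 (shut) to 1.0 (fully open).
Only numpy, scipy, OpenCV 4.12 (cv2) and the standard library are available. Lean on these libraries where they do the work, as an engineer would, in place of code of your own. Each camera call takes 0.05 s, during which the arm holds its last target. There are 200 camera calls.

TASK

Put the standing carton of face masks into the steel holder: tip it over with a push near its top so that it lies on its back, slot up, in front of the holder (do not lift it), then slide it straight into the holder, past the side clips, and press it firmly home against the yellow back stop, with about 15 N, so that it stays snug against it. Be gentle: the cardboard crushes above about 25 N, and leave everything else on the table where it is. Let go at the end.

Things in the scene. Friction and masses are not known exactly. Their poses are not given: they have to be found in the camera images.
- carton_centre (a point): Centre of the carton of face masks: full, closed cardboard box 78 (x) x 100 (y) x 190 mm (z), 0.24 to 0.42 kg, weight evenly spread, white with blue print. It stands on its small end at the start (this point 95 mm up). +x points out of the blue dispensing face with the long black slot; +z to the end that is on top at the start. Cardboard gives a little and crushes above 25 N.
- carton_top (a point): Centre of the carton's end that is on top at the start (190 mm up), axes as above. At the start the dispensing face looks away from the holder, so a high push on that face tips the carton over its lower back edge towards the holder's mouth; it then lies on its back, 78 mm high, slot up, this end leading. It may slide or turn a little as it lands.
- holder: Refill holder fixed on the table: straight open-topped steel channel, 2 mm floor. Origin on the table at the centre of its open mouth; +x points into the holder along its centre line, +y across, z up. Inner width 108 mm (walls at y = +-54 mm), walls 3 mm thick, 45 mm high, from x = 0 to 235 mm. At the start the carton stands 280 to 320 mm before the mouth, up to 25 mm off line and 0.2 rad askew.
- holder_lip (a point): Front edge of the holder, 24 mm before the mouth on its centre line, at table height; axes as the holder's. From here the floor's lip ramps up 2 mm to the mouth, and two side wings (45 mm high), which begin 39 mm before the mouth, narrow from 136 mm to 108 mm inner width.
- holder_clips (a point): Point midway between the two leaf-spring clips, 62 mm inside the mouth, 23 mm up; axes as the holder's. Each clip bulges about 3 mm into the carton's way over 56 mm of wall and gives sideways. Together they drag on the sliding carton with about 3 to 8 N, felt well before the stop is reached.
- stop: Rail of the back stop, fixed in the holder; origin on the floor on the centre line, 160 mm inside the mouth, axes as the holder's. On it stands the yellow stop plate, 90 mm wide, 40 mm high, square to the rail. It was clamped by hand with its face anywhere from 142 to 178 mm inside the mouth; that place is NOT reported: it is found by feel. The plate is backed by stiff springs (4 N per mm).
- sanitizer_centre (a point): Bystander: clear pump bottle of hand sanitizer with a white pump, 62 mm across, 186 mm high; the point is its centre, 90 mm above the table.
- drink_centre (a point): Bystander: orange sports-drink bottle, 70 mm across, 211 mm high; the point is its centre, 110 mm above the table.
- phone_centre (a point): Bystander: black phone lying flat, 75 x 152 x 9 mm; the point is its centre, 4.5 mm above the table.
- cuff_case_centre (a point): Bystander: black rounded zip case of a blood-pressure cuff, 85 x 165 x 59 mm; the point is its centre, 30 mm above the table.
- tumbler_centre (a point): Bystander: clear plastic tumbler, 72 mm across, 95 mm high; the point is its centre, 47.5 mm above the table.
- marker_centre (a point): Bystander: yellow and orange marker lying flat, 130 mm long, 11 mm thick; the point is its centre, 5 mm above the table.
- binder_clip_centre (a point): Bystander: small black binder clip, 32 x 19 x 14 mm; the point is its centre, 7 mm above the table.
- carton: The same carton; its origin is the centre of its small end that stands on the table at the start, axes as for its centre point.

How it is judged:
By the outcome, as a careful person would: the job done as asked, in the order asked, and still so for the second after the job is handed in, with the robot touching nothing.
It also fails if it takes over 72 s, if anything falls off the work surface, if the arm or the gripper's body presses on something with over 40 N, if the wrist force passes 120 N, or if a joint passes its speed limit or range.

## Working session

There is one attempt and no reset: what is moved stays moved. The work goes in short steps, Python scripts to look and compute and a tool call to move; the robot and the scene stay as the last step left them, time stands still between calls to the robot, and variables do not carry over. Pictures are saved under pics/ and viewed, about 8 in all and at most 12, crops included, and the job is handed in when it is done.

Besides the shell and the picture viewer there is one more tool, called by a JSON object that holds its "method" and its "body". drive_tool: Moves the arm, as the interface text tells. Its arguments: {"type":"object","properties":{"commands":{"type":"string"}},"required":["commands"]}

```bash
ls; mkdir -p pics
python3 - <<'E'
from plant import manip
import cv2,numpy as np
print(manip.state())
for n in("scene","top"):
    print(n,manip.camera_params(n)); cv2.imwrite(f"pics/{n}0.png",manip.grab_frame(n)[:,:,::-1])
E
```

```text
pics
{'time': 0.0, 'joint_pos': array([-1.46601584e+00,  5.33553919e-02,  1.61428713e+00, -5.98985987e-06,
        1.47600564e+00, -1.19014599e-01]), 'joint_vel': array([ 1.06367844e-03,  4.48109350e-05, -5.14747296e-04,  1.38237592e-03,
       -4.12230742e-04,  3.01452986e-04]), 'joint_efforts': array([-4.08384412e-04, -3.93682337e+01, -3.70180070e+01, -9.47489843e-05,
        6.95703246e-03, -3.24923597e-06]), 'tool_pos': array([ 0.13862525, -0.60873409,  0.2010681 ]), 'tool_rot': array([-1.02775054e-03,  9.93745443e-01,  1.11664403e-01,  4.33341419e-06]), 'contact_force': array([ 0.42581134,  0.43148512, -0.90211725]), 'ft_torque': array([ 0.01947382, -0.02529811,  0.01694069]), 'gripper_width': 1.0014421135784044}
scene {'fx': 624.3751846412528, 'fy': 624.3751846412528, 'cx': 313.69292672950286, 'cy': 240.7657091464936, 'xyz': array([1.36202016, 0.35011821, 0.78606843]), 'orientation': array([-0.25265951,  0.51614748,  0.73420502, -0.3615217 ])}
top {'fx': 513.9910011039719, 'fy': 513.9910011039719, 'cx': 320.07117301563204, 'cy': 241.82722119534995, 'xyz': array([0.46586425, 0.06391084, 1.1330639 ]), 'orientation': array([-0.02834528,  0.71374729, -0.6988537 ,  0.03694382])}
```

View pics/top0.png

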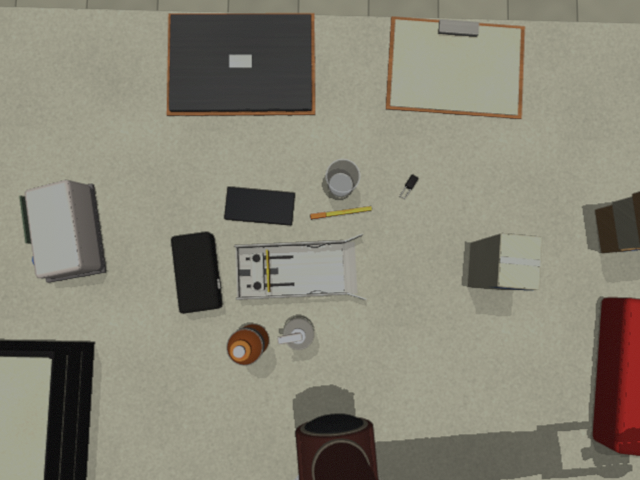

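View pics/scene0.png

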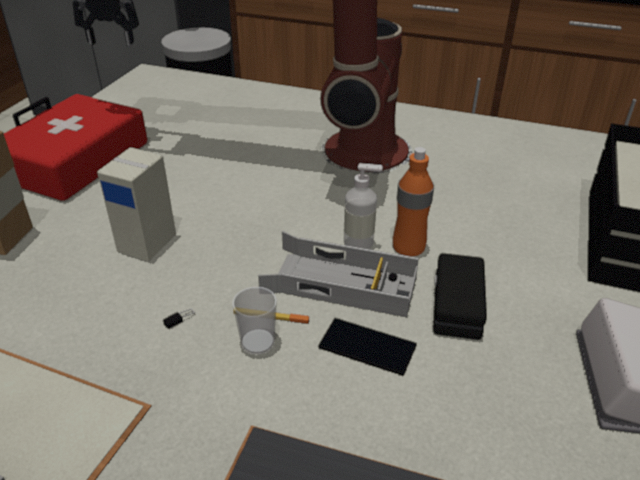

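Top view: the holder's mouth is at about px (355,270), opening to the right (world -y). The carton stands at about (505,262) and its top is about (520,262). I'll zoom in for the corners and print calibrated points.

```bash
cat > h.py <<'E'
import numpy as np,cv2
from plant import manip
from scipy.spatial.transform import Rotation as R
def ray(n,uv,P=None):
    c=P or manip.camera_params(n); q=c["orientation"]
    M=R.from_quat([q[1],q[2],q[3],q[0]]).as_matrix()
    d=M@np.array([(uv[0]-c["cx"])/c["fx"],(uv[1]-c["cy"])/c["fy"],1.]); return np.array(c["xyz"]),d
def onz(n,uv,z,P=None):
    o,d=ray(n,uv,P); return o+d*(z-o[2])/d[2]
def proj(n,p,P=None):
    c=P or manip.camera_params(n); q=c["orientation"]
    v=R.from_quat([q[1],q[2],q[3],q[0]]).as_matrix().T@(np.array(p)-c["xyz"]); return c["cx"]+c["fx"]*v[0]/v[2],c["cy"]+c["fy"]*v[1]/v[2]
def tri(a,b):
    (o,d),(p,e)=a,b; s=np.linalg.lstsq(np.c_[d,-e],p-o,rcond=None)[0]
    x,y=o+d*s[0],p+e*s[1]; return (x+y)/2,np.linalg.norm(x-y)
E
python3 - <<'E'
from h import *
t=cv2.imread("pics/top0.png");s=cv2.imread("pics/scene0.png")
a=cv2.resize(t[228:310,225:375],None,fx=5,fy=5,interpolation=2)[:300*2]
b=cv2.resize(t[225:305,460:550],None,fx=3.6,fy=3.6,interpolation=2)
c=cv2.resize(s[140:270,90:185],None,fx=3,fy=3,interpolation=2)
out=np.zeros((600,800,3),np.uint8)
a=cv2.resize(t[228:310,225:375],(480,262),interpolation=2) # 3.2x
out[:262,:480]=a; out[262:262+b.shape[0],:b.shape[1]]=b
out[0:390,500:785]=c
cv2.imwrite("pics/c1.png",out)
# top face of the carton: bright, smooth region
g=cv2.cvtColor(t,6)
m=((g>150)).astype(np.uint8); m[:, :465]=0;m[:,560:]=0;m[:220]=0;m[310:]=0
print(g[262,485:560:3], g[225:310:4,515])
E
```

```text
[ 61  60  62  59  59 133 159 162 161 162 164 163 162 163 162 163 162 164
 161 158 156 157 155 156 160] [154 158 155 162 161 162 160 161 162 164 161 161 162 161 161 160  61 156
 155 154 153 154]
```

View pics/c1.png

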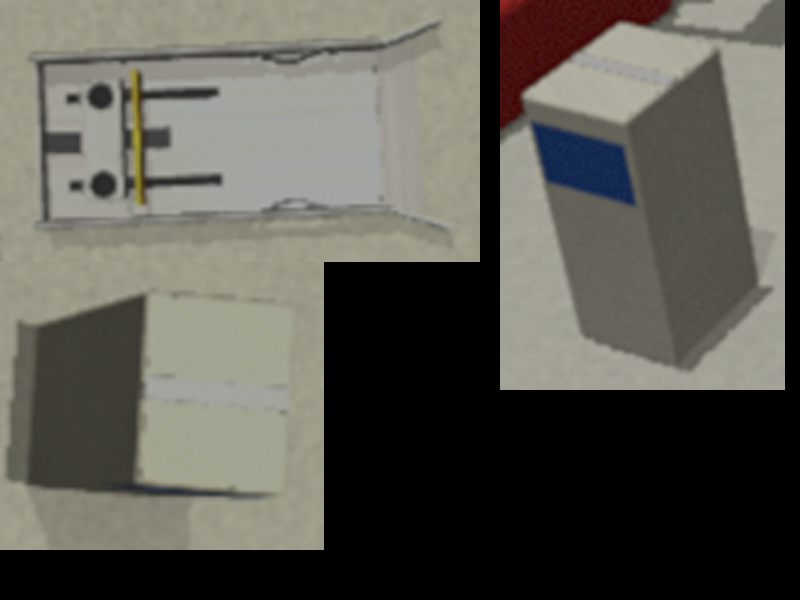

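Corner pixels were read from the crops (carton top in both views, holder wall tops and stop). Next I turn them into points.

Run:
```python
from h import *
np.set_printoptions(precision=4,suppress=True)
T=[(500.8,233.6),(541.4,236.4),(537.8,289.4),(497.5,287.5)]
S=[(133.3,181.7),(97.7,171.7),(130.7,147.3),(163,157.3)]
P=[]
for a,b in zip(T,S):
    x,e=tri(ray("top",a),ray("scene",b)); P.append(x); print("tri",x,e,"top@.19",onz("top",a,.19),"scene@.19",onz("scene",b,.19))
K=np.array([onz("top",a,.19) for a in T])
print("edges",[np.linalg.norm(K[i]-K[i-1]) for i in range(4)],"centre",K.mean(0),"tri c",np.mean(P,0))
u=(K[0]+K[3]-K[1]-K[2])[:2]; v=(K[0]+K[1]-K[2]-K[3])[:2]
print("yaw of -xc (toward holder)",np.degrees(np.arctan2(u[1],u[0])),"from v",np.degrees(np.arctan2(v[1],v[0]))+90)
h={"mouthU":(344.7,241.75),"mouthL":(346.25,293),"tipU":(362.5,234.9),"tipL":(365,299.9),"bU":(235.9,245.8),"bL":(237.5,298.3)}
H={k:onz("top",p,.045) for k,p in h.items()}; print(H)
m=(H["mouthU"]+H["mouthL"])/2;b=(H["bU"]+H["bL"])/2; d=b-m
print("mouth",m,"len",np.linalg.norm(d),"yaw",np.degrees(np.arctan2(d[1],d[0])))
for n,p in {"yelU":(225+135/3.2,228+70/3.2),"yelL":(225+140/3.2,228+204/3.2)}.items(): print(n,onz("top",p,.042))
for n,p in {"sanit":(297,337),"drink":(239,351)}.items(): print(n,onz("top",p,.19))
```

```text
tri [ 0.5758 -0.2816  0.1852] 0.003116310954474343 top@.19 [ 0.5759 -0.2814  0.19  ] scene@.19 [ 0.5821 -0.2747  0.19  ]
tri [ 0.5724 -0.3574  0.1884] 0.0007093083248002164 top@.19 [ 0.5724 -0.357   0.19  ] scene@.19 [ 0.5746 -0.355   0.19  ]
tri [ 0.4745 -0.3495  0.1888] 0.0009911519116607384 top@.19 [ 0.4743 -0.3484  0.19  ] scene@.19 [ 0.4762 -0.3487  0.19  ]
tri [ 0.4765 -0.2777  0.1816] 0.0011011024651091967 top@.19 [ 0.4762 -0.2741  0.19  ] scene@.19 [ 0.4888 -0.2696  0.19  ]
edges [np.float64(0.09998152101523441), np.float64(0.07567844267604908), np.float64(0.09847026548821337), np.float64(0.07435535813625366)] centre [ 0.5247 -0.3152  0.19  ] tri c [ 0.5248 -0.3165  0.186 ]
yaw of -xc (toward holder) 87.8909685256374 from v 85.42283142981047
{'mouthU': array([ 0.5681, -0.0007,  0.045 ]), 'mouthL': array([ 0.4597, -0.0057,  0.045 ]), 'tipU': array([ 0.5836, -0.0384,  0.045 ]), 'tipL': array([ 0.446 , -0.0454,  0.045 ]), 'bU': array([0.5545, 0.2299, 0.045 ]), 'bL': array([0.4439, 0.2227, 0.045 ])}
mouth [ 0.5139 -0.0032  0.045 ] len 0.2299645430987864 yaw 93.66071289613326
yelU [0.5475 0.1637 0.042 ]
yelL [0.4589 0.1578 0.042 ]
sanit [0.3794 0.0916 0.19  ]
drink [0.3525 0.1955 0.19  ]
```

Checks agree: the triangulated carton top is at 0.182–0.189 m, its edges are 99×75 mm, and the carton stands 0.31 m before the mouth. The holder's yaw is 93.7° and the carton's is about 86.7°. First I turn the tool square to the carton.

{"method": "drive_tool", "body": {"commands": "60 0 0 0 -9.24;60 0 0 0 -9.24;60 0 0 0 -9.24;60 0 0 0 -9.24;60 0 0 0 -9.24;60 0 0 0 -9.24;60 0 0 0 -9.24;60 0 0 0 -9.24"}}

```text
time: 1.1
tool_pos: [0.1387, -0.609, 0.2016]
tool_rot: [-0.0, 0.725, 0.689, 0.0]
contact_force: [-0.4, -1.1, 1.0]
gripper_width: 0.703
```

```bash
cat >> h.py <<'E'
def tool():
    s=manip.state();q=s["tool_rot"];return s,R.from_quat([q[1],q[2],q[3],q[0]]).as_matrix()
def to(p):
    s,M=tool();u=M.T@(np.array(p)-s["tool_pos"])/.03
    print("t",round(s["time"],2),"pos",s["tool_pos"].round(4),"yaw",np.degrees(np.arctan2(M[1,0],M[0,0])).round(2),"F",s["contact_force"].round(2),"units",u.round(3)); return u
E
python3 - <<'E'
from h import *
to([.52,-.395,.202]); to([.52,-.395,.160])
for z in(.1,.2): print(onz("top",(597,210),z),onz("top",(605,253),z))
E
```

```text
t 1.1 pos [ 0.1387 -0.609   0.2016] yaw 87.05 F [-0.45 -1.08  1.02] units [ 7.7780e+00  1.2327e+01 -8.0000e-03]
t 1.1 pos [ 0.1387 -0.609   0.2016] yaw 87.05 F [-0.45 -1.08  1.02] units [ 7.776 12.327  1.392]
[ 0.63932068 -0.51254365  0.1       ] [ 0.5514673  -0.52629303  0.1       ]
[ 0.62253019 -0.45674318  0.2       ] [ 0.54318098 -0.46916163  0.2       ]
```

{"method": "drive_tool", "body": {"commands": "60 0.97 0.5 0 0;60 0.97 0.5 0 0;60 0.97 0.5 0 0;60 0.97 0.5 0 0;60 0.97 0.5 0 0;60 0.97 0.5 0 0;60 0.97 0.5 0 0;60 0.97 0.5 0 0"}}

```text
time: 2.1
tool_pos: [0.272, -0.3825, 0.2018]
tool_rot: [-0.0, 0.727, 0.687, 0.0]
contact_force: [0.5, 0.2, 1.3]
gripper_width: 0.703
```

{"method": "drive_tool", "body": {"commands": "60 0 1 0 0;60 0 1 0 0;60 0 1 0 0;60 0 1 0 0;60 0 1 0.2 0;60 0 1 0.4 0;60 0 1 0.4 0;60 0 1 0.4 0"}}

```text
time: 3.1
tool_pos: [0.5121, -0.3971, 0.1592]
tool_rot: [-0.001, 0.727, 0.687, -0.0]
contact_force: [0.4, -0.7, 0.0]
gripper_width: 0.704
```

Run:
```python
from h import *
to([.523,-.365,.160])
cv2.imwrite("pics/s1.png",manip.grab_frame("scene")[:,:,::-1][80:320,0:320].repeat(2,0).repeat(2,1))
```

```text
t 3.1 pos [ 0.5121 -0.3971  0.1592] yaw 86.75 F [ 0.42 -0.66  0.01] units [ 1.09   0.303 -0.027]
```

View pics/s1.png

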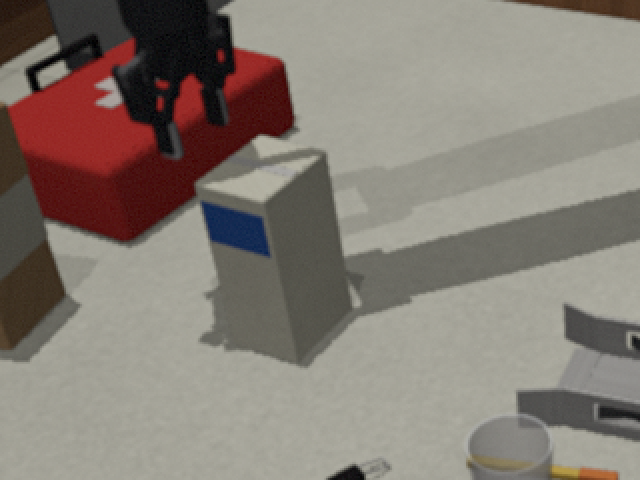

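The fingers are behind the dispensing face, just below the carton's top, with clearance all round. Now I push slowly.

{"method": "drive_tool", "body": {"commands": "60 0.1 0.2 0 0;60 0.1 0.15 0 0;60 0.15 0 0 0;60 0.15 0 0 0;60 0.15 0 0 0;60 0.15 0 0 0;60 0.15 0 0 0;60 0.15 0 0 0"}}

```text
time: 4.15
tool_pos: [0.5237, -0.3648, 0.1603]
tool_rot: [-0.0, 0.727, 0.687, 0.0]
contact_force: [-0.3, 0.3, -0.7]
gripper_width: 0.702
```

{"method": "drive_tool", "body": {"commands": "60 0.15 0 0 0;60 0.15 0 0 0;60 0.15 0 0 0;60 0.15 0 0 0;60 0.15 0 0 0;60 0.15 0 0 0;60 0.15 0 0 0;60 0.15 0 0 0"}}

```text
time: 5.15
tool_pos: [0.5258, -0.3288, 0.1603]
tool_rot: [0.0, 0.727, 0.687, 0.0]
contact_force: [-0.4, -0.2, 0.4]
gripper_width: 0.703
```

Run:
```python
from h import *
to([.523,-.365,.160])
cv2.imwrite("pics/s2.png",manip.grab_frame("scene")[:,:,::-1][80:320,0:320].repeat(2,0).repeat(2,1))
```

```text
t 5.15 pos [ 0.5258 -0.3288  0.1603] yaw 86.74 F [-0.42 -0.23  0.38] units [-1.209 -0.024  0.011]
```

View pics/s2.png

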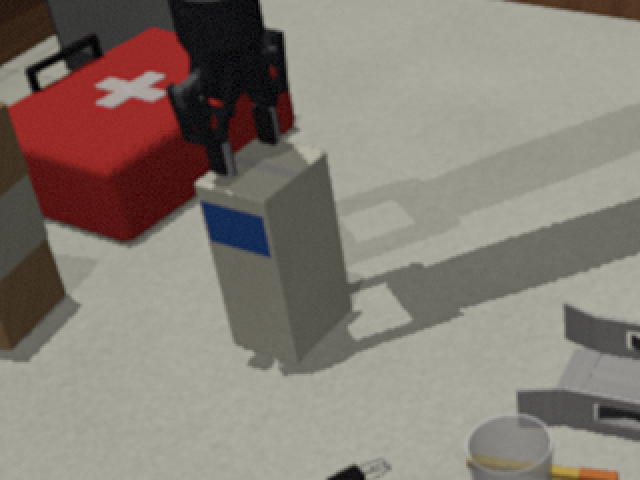

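Run:
```python
from h import *
s,M=tool()
for dy in(-.035,.035):
  for dz in(-.03,-.013,0): 
    p=s["tool_pos"]+M@[0,dy,dz]; u,v=proj("scene",p); print(dy,dz,p.round(3),"crop px",round(u*2),round((v-80)*2))
cv2.imwrite("pics/w1.png",cv2.resize(manip.grab_frame("wrist")[:,:,::-1],(480,360)))
```

```text
-0.035 -0.03 [ 0.491 -0.326  0.19 ] crop px 273 145
-0.035 -0.013 [ 0.491 -0.326  0.173] crop px 276 161
-0.035 0 [ 0.491 -0.326  0.16 ] crop px 278 172
0.035 -0.03 [ 0.561 -0.33   0.19 ] crop px 227 180
0.035 -0.013 [ 0.561 -0.33   0.173] crop px 231 196
0.035 0 [ 0.561 -0.33   0.16 ] crop px 234 208
```

View pics/w1.png

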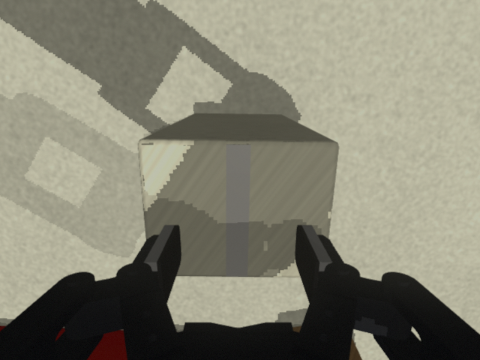

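The carton has not moved: with the fingers open, their tips passed just over its top (tip at crop px (228,172), which is about z=0.195). I'll back off and shut the fingers so that the tips sit at the TCP.

{"method": "drive_tool", "body": {"commands": "60 -0.4 0 0 0;60 -0.6 0 0 0;60 -0.6 0 0 0;60 -0.2 0 0 0;0 0 0 0 0;0 0 0 0 0;0 0 0 0 0;0 0 0 0 0"}}

```text
time: 6.25
tool_pos: [0.5228, -0.3827, 0.1604]
tool_rot: [0.0, 0.727, 0.687, 0.0]
contact_force: [-0.5, -0.2, -0.4]
gripper_width: 0.004
```

{"method": "drive_tool", "body": {"commands": "0 0.15 0 0 0;0 0.15 0 0 0;0 0.15 0 0 0;0 0.15 0 0 0;0 0.15 0 0 0;0 0.15 0 0 0;0 0.15 0 0 0;0 0.15 0 0 0"}}

```text
time: 7.25
tool_pos: [0.5258, -0.3497, 0.1646]
tool_rot: [0.004, 0.727, 0.687, -0.001]
contact_force: [-2.9, -4.8, 12.9]
gripper_width: 0.003
```

Run:
```python
from h import *
to([.523,-.365,.160])
print(manip.state()["gripper_width"])
cv2.imwrite("pics/s3.png",manip.grab_frame("scene")[:,:,::-1][80:320,0:320].repeat(2,0).repeat(2,1))
```

```text
t 7.25 pos [ 0.5258 -0.3497  0.1646] yaw 86.72 F [-2.89 -4.82 12.94] units [-0.513 -0.066  0.157]
0.00333105649414988
```

View pics/s3.png

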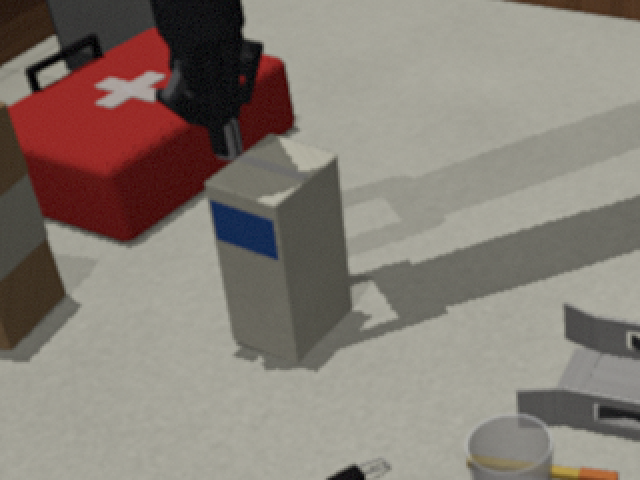

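The carton has just begun to tilt, with an upward force of 13 N on the tool, so the fingertips are catching on its top edge. I'll back off and measure the true tip height.

{"method": "drive_tool", "body": {"commands": "0 -0.2 0 0 0;0 -0.4 0 0 0;0 -0.4 0 0 0;0 -0.2 0 0 0;0 0 0 0 0;0 0 0 0 0;0 0 0 0 0;0 0 0 0 0"}}

```text
time: 8.3
tool_pos: [0.5225, -0.3827, 0.1599]
tool_rot: [-0.0, 0.727, 0.687, -0.0]
contact_force: [-0.1, -0.1, -0.1]
gripper_width: -0.001
```

Run:
```python
from h import *
to([.523,-.365,.160])
s,M=tool()
S=manip.grab_frame("scene")[:,:,::-1];T=manip.grab_frame("top")[:,:,::-1]
a=cv2.resize(S[60:220,50:210],None,fx=3,fy=3,interpolation=2)
b=cv2.resize(T[215:315,460:570],None,fx=2.8,fy=2.8,interpolation=2)
for z in(.16,.175,.19,.205):
    u,v=proj("scene",[s["tool_pos"][0],s["tool_pos"][1],z]); print(z,"crop",round((u-50)*3),round((v-60)*3)); cv2.circle(a,(round((u-50)*3),round((v-60)*3)),2,(0,0,255),-1)
o=np.zeros((480,800,3),np.uint8);o[:,:480]=a;o[:280,485:485+b.shape[1]]=b
cv2.imwrite("pics/s4.png",o)
```

```text
t 8.3 pos [ 0.5225 -0.3827  0.1599] yaw 86.76 F [-0.13 -0.06 -0.14] units [ 0.59  -0.017 -0.002]
0.16 crop 165 328
0.175 crop 160 307
0.19 crop 155 287
0.205 crop 150 266
```

View pics/s4.png

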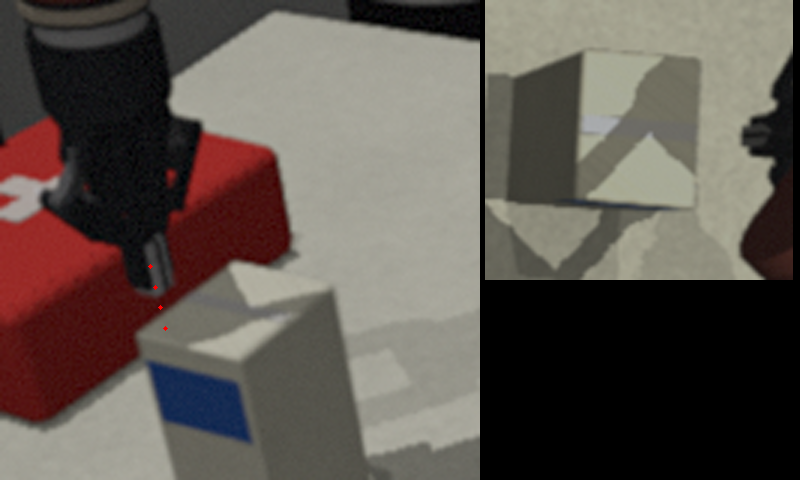

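The tip appears at crop (160,296), so z≈0.185. The real tips therefore sit about 23 mm behind the reported TCP. The carton stands as before. I'll lower 24 mm and push.

{"method": "drive_tool", "body": {"commands": "0 0 0 0.2 0;0 0 0 0.3 0;0 0 0 0.3 0;0 0.1 0 0 0;0 0.15 0 0 0;0 0.15 0 0 0;0 0.15 0 0 0;0 0.15 0 0 0"}}

```text
time: 9.4
tool_pos: [0.5241, -0.3621, 0.1368]
tool_rot: [0.001, 0.727, 0.687, -0.0]
contact_force: [-0.2, -0.1, 1.2]
gripper_width: -0.003
```

{"method": "drive_tool", "body": {"commands": "0 0.12 0 0 0;0 0.12 0 0 0;0 0.12 0 0 0;0 0.12 0 0 0;0 0.12 0 0 0;0 0.12 0 0 0;0 0.12 0 0 0;0 0.12 0 0 0"}}

```text
time: 10.4
tool_pos: [0.5255, -0.333, 0.1362]
tool_rot: [-0.0, 0.727, 0.687, 0.0]
contact_force: [-0.2, -0.2, -0.3]
gripper_width: -0.001
```

Run:
```python
from h import *
to([.523,-.365,.137])
cv2.imwrite("pics/s5.png",manip.grab_frame("scene")[:,:,::-1][80:320,0:320].repeat(2,0).repeat(2,1))
```

```text
t 10.4 pos [ 0.5255 -0.333   0.1362] yaw 86.74 F [-0.16 -0.21 -0.27] units [-1.069 -0.023 -0.026]
```

View pics/s5.png

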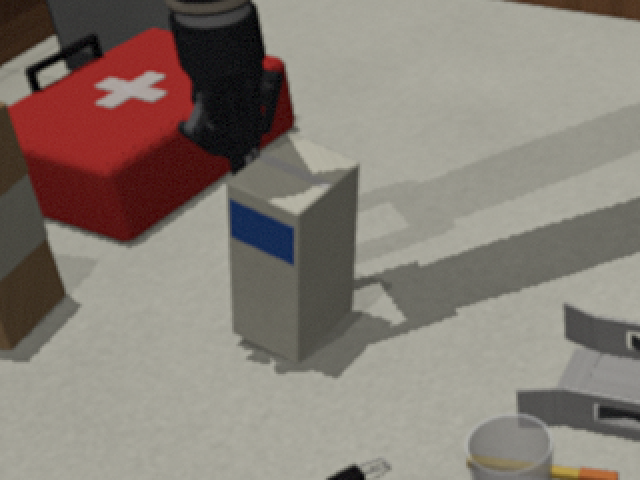

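It is now tilting cleanly and is partly over. I'll continue slowly through the balance point.

{"method": "drive_tool", "body": {"commands": "0 0.14 0 0 0;0 0.14 0 0 0;0 0.14 0 0 0;0 0.14 0 0 0;0 0.14 0 0 0;0 0.14 0 0 0;0 0.14 0 0 0;0 0.14 0 0 0"}}

```text
time: 11.45
tool_pos: [0.5274, -0.2994, 0.1362]
tool_rot: [-0.0, 0.727, 0.687, 0.0]
contact_force: [-0.4, -0.3, 0.7]
gripper_width: 0.001
```

{"method": "drive_tool", "body": {"commands": "0 0.12 0 0 0;0 0.12 0 0 0;0 0.12 0 0 0;0 0.12 0 0 0;0 0.12 0 0 0;0 0.12 0 0 0;0 0 0 0 0;0 0 0 0 0"}}

```text
time: 12.45
tool_pos: [0.5287, -0.2783, 0.1363]
tool_rot: [0.0, 0.727, 0.687, -0.0]
contact_force: [-0.6, -0.2, -0.9]
gripper_width: 0.001
```

Run:
```python
from h import *
to([.523,-.365,.137])
S=manip.grab_frame("scene")[:,:,::-1]
m=(S[:,:,0].astype(int)-S[:,:,2]>40).astype(np.uint8); m[:,300:]=0
n,l,st,c=cv2.connectedComponentsWithStats(m); print([(st[i].tolist(),c[i].round()) for i in range(1,n) if st[i,4]>40])
```

```text
t 12.45 pos [ 0.5287 -0.2783  0.1363] yaw 86.75 F [-0.59 -0.18 -0.85] units [-2.897 -0.025 -0.021]
[([149, 207, 105, 48, 2293], array([203., 230.])), ([203, 251, 23, 33, 516], array([214., 267.]))]
```

The blue face now shows large, so the carton has fallen. I'll back off and measure how it lies.

{"method": "drive_tool", "body": {"commands": "50 -0.4 0 0 0;50 -0.5 0 0 0;50 -0.5 0 0 0;50 -0.5 0 0 0;50 -0.5 0 0 0;50 -0.4 0 0 0;50 -0.2 0 0 0;50 0 0 0 0"}}

```text
time: 13.5
tool_pos: [0.5235, -0.3683, 0.1362]
tool_rot: [-0.0, 0.727, 0.687, 0.0]
contact_force: [-0.9, 0.1, 0.2]
gripper_width: 0.583
```

Run:
```python
from h import *
to([.523,-.365,.137])
T=manip.grab_frame("top")[:,:,::-1];S=manip.grab_frame("scene")[:,:,::-1]
cv2.imwrite("pics/t6full.png",T);cv2.imwrite("pics/s6full.png",S)
o=np.zeros((600,800,3),np.uint8)
o[:300,:]=cv2.resize(T[220:320,330:597],(800,300),interpolation=2)
o[300:,:480]=cv2.resize(S[160:310,110:350],(480,300),interpolation=2)
cv2.imwrite("pics/c6.png",o)
```

```text
t 13.5 pos [ 0.5235 -0.3683  0.1362] yaw 86.72 F [-0.89  0.08  0.19] units [ 0.11  -0.023 -0.025]
```

View pics/c6.png

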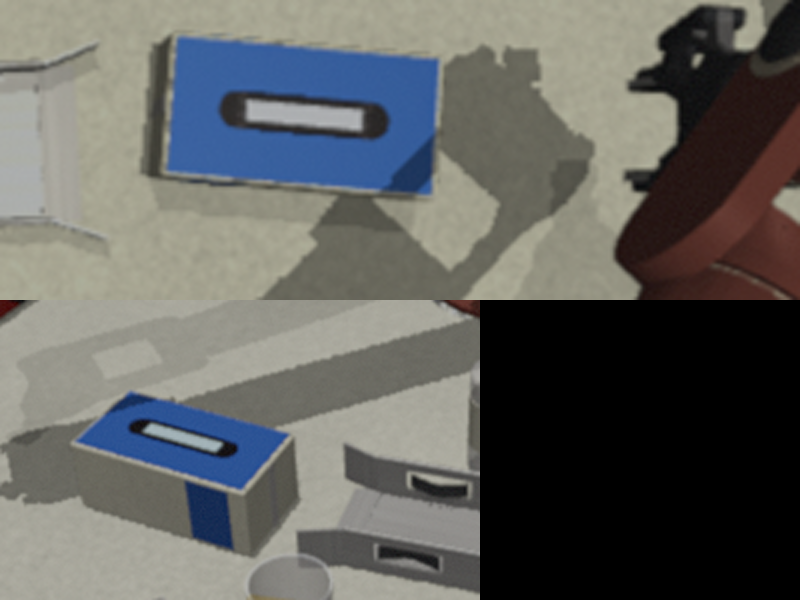

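The carton lies on its back, slot up, with the top end toward the mouth. The blue face's corners in the crop are about (173,34), (440,57), (434,195) and (162,174). Now the pose.

```bash
cat >> h.py <<'E'
HM=np.array([.5139,-.0032]); HY=np.radians(93.66)
def carton(T,z=.078):
    """pose of lying carton from its blue face: centre, length/width, yaw, in holder frame"""
    B=T.astype(int); m=((B[:,:,0]-B[:,:,2]>35)).astype(np.uint8); m[:225]=0;m[305:]=0;m[:,:240]=0
    k=max(cv2.findContours(m,0,1)[0],key=cv2.contourArea)
    w=np.array([onz("top",p[0],z)[:2] for p in cv2.convexHull(k)],np.float32)*1000
    c,s,_=cv2.minAreaRect(w); b=cv2.boxPoints((c,s,_)); e=b[1]-b[0],b[2]-b[1]; e=max(e,key=np.linalg.norm); e=e*np.sign(e[1])
    yaw=np.arctan2(e[1],e[0]); d=np.array(c)/1000-HM; u=np.array([np.cos(HY),np.sin(HY)])
    print("centre",np.array(c).round(1),"size",np.round(s,1),"yaw",np.degrees(yaw).round(2),"in holder: x",(d@u*1000).round(1),"y",((-d[0]*u[1]+d[1]*u[0])*1000).round(1),"rel yaw",np.degrees(yaw-HY).round(2))
E
python3 - <<'E'
from h import *
T=cv2.imread("pics/t6full.png"); carton(T)
a=[(330+x/2.996,220+y/3) for x,y in[(173,34),(440,57),(434,195),(162,174)]]
K=np.array([onz("top",p,.078)[:2] for p in a]);print(K.round(4),K.mean(0))
u=K[0]+K[3]-K[1]-K[2];print("yaw",np.degrees(np.arctan2(u[1],u[0])))
# scene check of height: blue-face corners, near-lead (+x,+y) and near-trail
for t,s in [(a[0],(110+245/2,160+192/2)),(a[1],(110+75/2,160+142/2)),(a[2],(110+130/2,160+92/2)),(a[3],(110+294/2,160+135/2))]: print(tri(ray("top",t),ray("scene",s)))
# holder wing/mouth from both views
for n,t,s in [("tipU",(330+98/2.996,220+42/3),(110+298/2,160+232/2)),("tipL",(330+105/2.996,220+240/3),(110+345/2,160+144/2))]: print(n,tri(ray("top",t),ray("scene",s)))
E
```

```text
centre [ 535.4 -176.9] size [181.6  93.9] yaw 86.26 in holder: x -174.8 y -10.4 rel yaw -7.4
[[ 0.5886 -0.0875]
 [ 0.5767 -0.2725]
 [ 0.4816 -0.2676]
 [ 0.4921 -0.0807]] [ 0.53472062 -0.17708003]
yaw 86.55562250081707
(array([ 0.58860132, -0.08723953,  0.07575518]), np.float64(0.0012055951674891138))
(array([ 0.5763054 , -0.27176227,  0.07720639]), np.float64(0.002009829136266081))
(array([ 0.48118876, -0.26766056,  0.07419252]), np.float64(0.0023800164816078287))
(array([ 0.49215454, -0.08126452,  0.07407046]), np.float64(3.722096008742838e-05))
tipU (array([ 0.58580213, -0.03860401,  0.03996127]), np.float64(0.0014816769398857004))
tipL (array([ 0.44607588, -0.04718127,  0.03925648]), np.float64(0.0022328964648700928))
```

The carton's height (0.074–0.077), size and orientation agree with the text. Relative to the holder it is askew by -7.3° with its nose 22 mm to +x. I'll nudge the nose sideways with shut fingers, after turning the tool square to the holder.

{"method": "drive_tool", "body": {"commands": "0 0 0 0 -7;0 0.5 0.4 0 0;0 1 0.5 0 0;0 1 0.5 0 0;0 1 0.6 0 0;0 1 0.6 0 0;0 1 0.6 0 0;0 1 0.6 0 0"}}

```text
time: 14.6
tool_pos: [0.6253, -0.1633, 0.1364]
tool_rot: [-0.0, 0.684, 0.729, 0.0]
contact_force: [0.1, -0.1, 0.5]
gripper_width: 0.002
```

Run:
```python
from h import *
to([.640,-.115,.136])
T=cv2.imread("pics/t6full.png"); B=T.astype(int)
m=((B[:,:,2]-B[:,:,0]>70)&(B[:,:,1]>80)).astype(np.uint8); m[:195]=0;m[222:]=0;m[:,:300]=0;m[:,390:]=0
k=max(cv2.findContours(m,0,1)[0],key=cv2.contourArea)[:,0]; print("marker",[onz("top",p,.008).round(3) for p in(k[k[:,0].argmin()],k[k[:,0].argmax()])])
```

```text
t 14.6 pos [ 0.6253 -0.1633  0.1364] yaw 93.68 F [ 0.13 -0.1   0.5 ] units [1.575 0.591 0.015]
marker [array([0.632, 0.073, 0.008]), array([ 0.646, -0.06 ,  0.008])]
```

{"method": "drive_tool", "body": {"commands": "0 0.7 0.3 0 0;0 0.7 0.2 0 0;0 0 0 0.6 0;0 0 0 0.8 0;0 0 0 0.8 0;0 0 0 0.8 0;0 0 0 0.6 0;0 0 0 0.3 0"}}

```text
time: 15.6
tool_pos: [0.6356, -0.1234, 0.0173]
tool_rot: [-0.001, 0.684, 0.73, -0.001]
contact_force: [-0.4, -0.5, 1.2]
gripper_width: -0.001
```

Run:
```python
from h import *
to([.600,-.120,.016])
S=manip.grab_frame("scene")[:,:,::-1];T=manip.grab_frame("top")[:,:,::-1]
carton(T); s,M=tool()
# tip height: lowest dark pixel near the projected tool line
p=s["tool_pos"]
for z in(.015,.04,.06): print(z,np.round(proj("scene",[p[0],p[1],z])))
u,v=map(round,proj("scene",[p[0],p[1],.015])); g=S.sum(2)//3
print("col dark rows",{c:[int(r) for r in range(v-60,v+25) if g[r,c]<75][-3:] for c in range(u-14,u+12,3)})
```

```text
t 15.6 pos [ 0.6356 -0.1234  0.0173] yaw 93.69 F [-0.36 -0.52  1.21] units [ 0.19  -1.176  0.046]
centre [ 531.2 -241.3] size [54.  94.4] yaw 174.87 in holder: x -238.8 y -2.0 rel yaw 81.21
0.015 [206. 293.]
0.04 [204. 283.]
0.06 [203. 274.]
col dark rows {192: [268, 269, 270], 195: [273, 274, 275], 198: [278, 279, 280], 201: [279, 280, 281], 204: [279, 280, 281], 207: [277, 278, 279], 210: [277, 278, 279], 213: [278, 279, 280], 216: [279, 280, 281]}
```

{"method": "drive_tool", "body": {"commands": "0 0 -0.2 0.4 0;0 0 -0.35 0 0;0 0 -0.35 0 0;0 0 -0.25 0 0;0 0 -0.2 0 0;0 0 -0.2 0 0;0 0 -0.2 0 0;0 0 -0.1 0 0"}}

```text
time: 16.7
tool_pos: [0.5822, -0.1269, 0.0083]
tool_rot: [0.001, 0.684, 0.73, 0.001]
contact_force: [4.1, 2.7, 4.9]
gripper_width: 0.001
```

{"method": "drive_tool", "body": {"commands": "0 0 0.2 0 0;0 0 0.4 0 0;0 0 0.4 -0.5 0;0 0 0 -1 0;0 0 0 -1 0;0 -0.5 0 -1 0;0 -1 0 -0.9 0;0 -1 0 0 0"}}

```text
time: 17.7
tool_pos: [0.6189, -0.2012, 0.1441]
tool_rot: [0.003, 0.683, 0.73, 0.001]
contact_force: [1.1, 0.3, -0.5]
gripper_width: -0.001
```

{"method": "drive_tool", "body": {"commands": "50 -1 -0.4 0 0;50 -1 -0.4 0 0;50 -1 -0.4 0 0;50 -1 -0.5 0 0;50 -1 -0.5 0 0;50 -0.8 -0.5 0 0;50 0 0 0 0;50 0 0 0 0"}}

```text
time: 18.7
tool_pos: [0.5473, -0.3782, 0.1396]
tool_rot: [-0.0, 0.684, 0.73, 0.0]
contact_force: [0.9, -0.2, 0.5]
gripper_width: 0.583
```

Run:
```python
from h import *
to([.531,-.355,.136])
T=manip.grab_frame("top")[:,:,::-1];cv2.imwrite("pics/t7full.png",T); carton(T)
```

```text
t 18.7 pos [ 0.5473 -0.3782  0.1396] yaw 93.76 F [ 0.87 -0.17  0.48] units [ 0.808 -0.492  0.12 ]
centre [ 514.7 -183.3] size [ 94.  181.6] yaw 92.57 in holder: x -179.7 y 10.7 rel yaw -1.09
```

The carton is now nearly square (-1.1°) but 10.7 mm off line on the other side. I'll push from behind with two finger contacts and a slight sideways drift of the push to bring it back. First I go down behind it.

{"method": "drive_tool", "body": {"commands": "30 0.5 -0.4 0 0;30 0.7 -0.42 0 0;30 0.63 0 0.5 0;30 0 0 0.8 0;30 0 0 0.9 0;30 0 0 0.9 0;30 0 0 0.7 0;30 0 0 0.38 0"}}

```text
time: 19.75
tool_pos: [0.5185, -0.3244, 0.0125]
tool_rot: [-0.001, 0.683, 0.73, -0.0]
contact_force: [0.1, -0.2, -0.8]
gripper_width: 0.348
```

{"method": "drive_tool", "body": {"commands": "30 0.2 0 0 0;30 0.2 0 0 0;30 0.2 0 0 0;30 0.2 0 0 0;30 0.15 0.03 0 0;30 0.15 0.03 0 0;30 0.15 0.03 0 0;30 0.15 0.03 0 0"}}

```text
time: 20.75
tool_pos: [0.5196, -0.2833, 0.0139]
tool_rot: [0.0, 0.684, 0.73, -0.0]
contact_force: [0.2, -0.4, -0.6]
gripper_width: 0.351
```

Run:
```python
from h import *
to([.531,-.255,.014])
T=manip.grab_frame("top")[:,:,::-1]; carton(T);cv2.imwrite("pics/t8full.png",T)
```

```text
t 20.75 pos [ 0.5196 -0.2833  0.0139] yaw 93.74 F [ 0.22 -0.42 -0.62] units [ 0.916  0.44  -0.003]
centre [ 514.4 -177.6] size [ 93.7 181. ] yaw 93.4 in holder: x -174.1 y 10.6 rel yaw -0.26
```

{"method": "drive_tool", "body": {"commands": "30 0.12 0.04 0 0;30 0.12 0.04 0 0;30 0.12 0.04 0 0;30 0.12 0.04 0 0;30 0.12 0.04 0 0;30 0.12 0.04 0 0;30 0.12 0.04 0 0;30 0.12 0.04 0 0"}}

```text
time: 21.8
tool_pos: [0.5273, -0.2537, 0.014]
tool_rot: [0.0, 0.684, 0.73, -0.0]
contact_force: [-0.1, -2.5, 0.6]
gripper_width: 0.352
```

Run:
```python
from h import *
to([.531,-.255,.014])
T=manip.grab_frame("top")[:,:,::-1]; carton(T);cv2.imwrite("pics/t8full.png",T)
```

```text
t 21.8 pos [ 0.5273 -0.2537  0.014 ] yaw 93.75 F [-0.1  -2.47  0.59] units [-0.051  0.12  -0.001]
centre [ 520.6 -148. ] size [ 94. 181.] yaw 94.17 in holder: x -144.9 y 2.6 rel yaw 0.51
```

{"method": "drive_tool", "body": {"commands": "30 0.14 0.02 0 0;30 0.14 0.02 0 0;30 0.14 0.02 0 0;30 0.14 0.02 0 0;30 0.14 0 0 0;30 0.14 0 0 0;30 0.14 0 0 0;30 0.14 0 0 0"}}

```text
time: 22.85
tool_pos: [0.5274, -0.22, 0.014]
tool_rot: [0.0, 0.684, 0.73, -0.0]
contact_force: [-0.3, -2.7, 0.4]
gripper_width: 0.348
```

Run:
```python
from h import *
to([.531,-.255,.014])
T=manip.grab_frame("top")[:,:,::-1]; carton(T);cv2.imwrite("pics/t8full.png",T)
```

```text
t 22.85 pos [ 0.5274 -0.22    0.014 ] yaw 93.74 F [-0.27 -2.7   0.42] units [-1.173  0.043 -0.002]
centre [ 521.6 -114.4] size [ 94.  181.1] yaw 93.5 in holder: x -111.5 y -0.6 rel yaw -0.16
```

{"method": "drive_tool", "body": {"commands": "30 0.13 0 0 0;30 0.13 0 0 0;30 0.13 0 0 0;30 0.13 0 0 0;30 0.13 0 0 0;30 0.13 0 0 0;30 0.13 0 0 0;30 0.13 0 0 0"}}

```text
time: 23.9
tool_pos: [0.5253, -0.1888, 0.0139]
tool_rot: [-0.0, 0.684, 0.73, -0.0]
contact_force: [0.2, -2.3, -0.3]
gripper_width: 0.35
```

{"method": "drive_tool", "body": {"commands": "30 0.1 0 0 0;30 0.1 0 0 0;30 0.1 0 0 0;30 0.1 0 0 0;30 0.1 0 0 0;30 0.1 0 0 0;30 0.1 0 0 0;30 0.1 0 0 0"}}

```text
time: 24.9
tool_pos: [0.5238, -0.1649, 0.0139]
tool_rot: [-0.0, 0.684, 0.73, -0.0]
contact_force: [-0.5, -2.1, 1.3]
gripper_width: 0.351
```

Run:
```python
from h import *
to([.531,-.255,.014])
T=manip.grab_frame("top")[:,:,::-1]; carton(T,.080);cv2.imwrite("pics/t8full.png",T)
```

```text
t 24.9 pos [ 0.5238 -0.1649  0.0139] yaw 93.74 F [-0.5  -2.12  1.3 ] units [-3.011e+00  4.500e-02 -3.000e-03]
centre [518.1 -59.7] size [ 93.9 181.9] yaw 93.63 in holder: x -56.7 y -0.5 rel yaw -0.03
```

Aligned: y -0.5 mm, yaw 0°, nose 38 mm inside. I'll go on past the clips and watch the force.

{"method": "drive_tool", "body": {"commands": "30 0.12 0 0 0;30 0.12 0 0 0;30 0.12 0 0 0;30 0.12 0 0 0;30 0.12 0 0 0;30 0.12 0 0 0;30 0.12 0 0 0;30 0.12 0 0 0"}}

```text
time: 25.95
tool_pos: [0.5224, -0.1369, 0.0145]
tool_rot: [0.001, 0.684, 0.73, -0.0]
contact_force: [1.2, -4.8, 1.3]
gripper_width: 0.355
```

{"method": "drive_tool", "body": {"commands": "30 0.12 0 0 0;30 0.12 0 0 0;30 0.12 0 0 0;30 0.12 0 0 0;30 0.12 0 0 0;30 0.12 0 0 0;30 0.12 0 0 0;30 0.12 0 0 0"}}

```text
time: 26.95
tool_pos: [0.5212, -0.1089, 0.0153]
tool_rot: [0.002, 0.684, 0.73, -0.0]
contact_force: [0.3, -7.3, 4.9]
gripper_width: 0.349
```

{"method": "drive_tool", "body": {"commands": "30 0.1 0 0 0;30 0.1 0 0 0;30 0.1 0 0 0;30 0.1 0 0 0;30 0.1 0 0 0;30 0.1 0 0 0;30 0.1 0 0 0;30 0.1 0 0 0"}}

```text
time: 27.95
tool_pos: [0.5201, -0.0854, 0.016]
tool_rot: [0.003, 0.683, 0.73, -0.0]
contact_force: [0.8, -7.1, 7.8]
gripper_width: 0.35
```

Run:
```python
from h import *
to([.531,-.255,.014])
T=manip.grab_frame("top")[:,:,::-1]; carton(T,.080);cv2.imwrite("pics/t8full.png",T)
```

```text
t 27.95 pos [ 0.5201 -0.0854  0.016 ] yaw 93.77 F [ 0.83 -7.13  7.8 ] units [-5.664 -0.011  0.089]
centre [513.3  30.5] size [ 94.1 160.9] yaw 93.91 in holder: x 33.7 y -1.6 rel yaw 0.25
```

Run:
```python
from h import *
S=manip.grab_frame("scene")[:,:,::-1]
cv2.imwrite("pics/s9.png",cv2.resize(S[140:320,150:390],(800,600),interpolation=2))
```

```text
(no output)
```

View pics/s9.png

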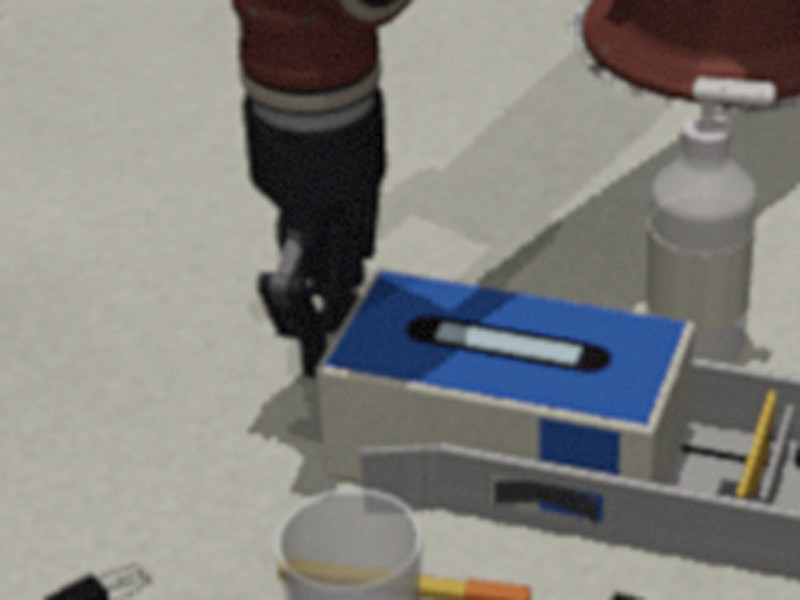

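Run:
```python
from h import *
o,d=ray("scene",(244.5,252.5))
for y in(-.09,-.1): print(o+d*(y-o[1])/d[1])
# tail bottom corner (near, x+): pixel in crop (330,470); and tail top (325,370)
for p in((330,470),(323,372)):
    uv=(150+p[0]*.3,140+p[1]*.3); o,d=ray("scene",uv); t=(-.064-o[1])/d[1]; print(p,o+d*t)
o,d=ray("scene",(150+330*.3,140+250*.3)); print("body bottom",o+d*(-.09-o[1])/d[1])
```

```text
[ 0.53531706 -0.09        0.04277986]
[ 0.5165334  -0.1         0.02589147]
(330, 470) [ 0.57647663 -0.064       0.01249678]
(323, 372) [ 0.57471432 -0.064       0.08164443]
body bottom [ 0.50428211 -0.09        0.10945112]
```

The tips contact at about z=0.043, while the clips drag at 23 mm, so friction is levering the tail upward. The gripper body is at about z=0.109, which leaves room. I'll back off, lower 20 mm and push low.

{"method": "drive_tool", "body": {"commands": "30 -0.2 0 0 0;30 -0.3 0 0 0;30 -0.3 0 0 0;30 0 0 0.25 0;30 0 0 0.3 0;30 0 0 0.15 0;30 0 0 0 0;30 0 0 0 0"}}

```text
time: 29.05
tool_pos: [0.5202, -0.1076, -0.007]
tool_rot: [0.0, 0.684, 0.73, 0.0]
contact_force: [-0.0, 0.3, 0.3]
gripper_width: 0.352
```

Run:
```python
from h import *
to([.520,-.0854,-.005])
T=manip.grab_frame("top")[:,:,::-1]; carton(T,.080)
```

```text
t 29.05 pos [ 0.5202 -0.1076 -0.007 ] yaw 93.75 F [-0.    0.26  0.33] units [ 0.738  0.042 -0.066]
centre [513.9  21. ] size [ 94.3 181.1] yaw 93.79 in holder: x 24.1 y -1.5 rel yaw 0.13
```

{"method": "drive_tool", "body": {"commands": "30 0.12 0 0 0;30 0.12 0 0 0;30 0.12 0 0 0;30 0.12 0 0 0;30 0.12 0 0 0;30 0.12 0 0 0;30 0.12 0 0 0;30 0.12 0 0 0"}}

```text
time: 30.1
tool_pos: [0.5181, -0.0791, -0.007]
tool_rot: [0.0, 0.684, 0.73, -0.0]
contact_force: [-1.9, -3.4, -0.1]
gripper_width: 0.354
```

{"method": "drive_tool", "body": {"commands": "30 0.08 0 0 0;30 0.08 0 0 0;30 0.08 0 0 0;30 0.08 0 0 0;30 0.08 0 0 0;30 0.08 0 0 0;30 0.08 0 0 0;30 0.08 0 0 0"}}

```text
time: 31.1
tool_pos: [0.5168, -0.0596, -0.0071]
tool_rot: [-0.0, 0.684, 0.73, -0.0]
contact_force: [-0.4, -3.2, -1.5]
gripper_width: 0.354
```

Run:
```python
from h import *
to([.520,-.0854,-.005])
T=manip.grab_frame("top")[:,:,::-1]; carton(T,.080)
```

```text
t 31.1 pos [ 0.5168 -0.0596 -0.0071] yaw 93.74 F [-0.35 -3.24 -1.46] units [-0.866  0.049 -0.071]
centre [511.3  61.2] size [ 94.3 156.1] yaw 93.82 in holder: x 64.5 y -1.5 rel yaw 0.16
```

{"method": "drive_tool", "body": {"commands": "30 0.04 0 0 0;30 0.04 0 0 0;30 0.04 0 0 0;30 0.04 0 0 0;30 0.04 0 0 0;30 0.04 0 0 0;30 0.03 0 0 0;30 0.03 0 0 0"}}

```text
time: 32.15
tool_pos: [0.5163, -0.0507, -0.0071]
tool_rot: [-0.0, 0.684, 0.73, -0.0]
contact_force: [0.7, -3.4, -0.2]
gripper_width: 0.346
```

{"method": "drive_tool", "body": {"commands": "30 0.02 0 0 0;30 0.02 0 0 0;30 0.02 0 0 0;30 0.02 0 0 0;30 0.02 0 0 0;30 0.02 0 0 0;30 0.02 0 0 0;30 0.02 0 0 0"}}

```text
time: 33.15
tool_pos: [0.516, -0.0459, -0.0071]
tool_rot: [0.0, 0.684, 0.73, -0.0]
contact_force: [0.1, -3.4, -0.3]
gripper_width: 0.354
```

{"method": "drive_tool", "body": {"commands": "30 0.02 0 0 0;30 0.02 0 0 0;30 0.02 0 0 0;30 0.02 0 0 0;30 0.02 0 0 0;30 0.02 0 0 0;30 0.02 0 0 0;30 0 0 0 0"}}

```text
time: 34.15
tool_pos: [0.5158, -0.0419, -0.007]
tool_rot: [0.0, 0.684, 0.73, -0.0]
contact_force: [-0.3, -4.2, -0.7]
gripper_width: 0.352
```

{"method": "drive_tool", "body": {"commands": "30 0.02 0 0 0;30 0.02 0 0 0;30 0.02 0 0 0;30 0.02 0 0 0;30 0.02 0 0 0;30 0 0 0 0;30 0 0 0 0;30 0 0 0 0"}}

```text
time: 35.15
tool_pos: [0.516, -0.0405, -0.0066]
tool_rot: [0.001, 0.683, 0.73, -0.001]
contact_force: [-0.7, -10.2, 0.4]
gripper_width: 0.351
```

The stop is felt: force up from 3.4 to 10.2 N. Pressing on in small steps.

{"method": "drive_tool", "body": {"commands": "30 0.015 0 0 0;30 0.015 0 0 0;30 0.015 0 0 0;30 0.015 0 0 0;30 0 0 0 0;30 0 0 0 0;30 0 0 0 0;30 0 0 0 0"}}

```text
time: 36.15
tool_pos: [0.516, -0.0397, -0.0063]
tool_rot: [0.002, 0.683, 0.73, -0.002]
contact_force: [-1.2, -13.8, 1.5]
gripper_width: 0.352
```

{"method": "drive_tool", "body": {"commands": "30 0.015 0 0 0;30 0.015 0 0 0;30 0.015 0 0 0;30 0.01 0 0 0;30 0 0 0 0;30 0 0 0 0;30 0 0 0 0;30 0 0 0 0"}}

```text
time: 37.15
tool_pos: [0.5161, -0.039, -0.006]
tool_rot: [0.003, 0.683, 0.73, -0.002]
contact_force: [-1.5, -16.5, 2.4]
gripper_width: 0.352
```

Run:
```python
from h import *
to([.520,-.0854,-.005])
T=manip.grab_frame("top")[:,:,::-1]; carton(T,.080)
```

```text
t 37.15 pos [ 0.5161 -0.039  -0.006 ] yaw 93.83 F [ -1.49 -16.55   2.37] units [-1.551  0.026 -0.023]
centre [509.8  86.2] size [ 94.2 148.6] yaw 93.91 in holder: x 89.4 y -1.6 rel yaw 0.25
```

16.5 N at the wrist, of which about 3.4 N is clip drag. Now I release by backing straight off gently, then going up.

{"method": "drive_tool", "body": {"commands": "30 -0.05 0 0 0;30 -0.08 0 0 0;30 -0.1 0 0 0;30 -0.2 0 0 0;30 -0.4 0 0 0;30 -0.6 0 0 0;30 -0.6 0 0 0;30 -0.4 0 0 0"}}

```text
time: 38.2
tool_pos: [0.5202, -0.1096, -0.007]
tool_rot: [0.0, 0.684, 0.729, 0.0]
contact_force: [-0.4, 0.4, -0.0]
gripper_width: 0.35
```

{"method": "drive_tool", "body": {"commands": "30 -0.4 0 -0.3 0;30 -0.4 0 -0.7 0;30 -0.4 0 -0.9 0;30 -0.5 0 -0.9 0;30 -0.5 0 -0.9 0;30 -0.5 0 -0.9 0;30 -0.4 0 -0.7 0;30 0 0 0 0"}}

```text
time: 39.2
tool_pos: [0.5274, -0.2023, 0.1544]
tool_rot: [0.002, 0.684, 0.729, 0.001]
contact_force: [-0.5, 0.3, -0.4]
gripper_width: 0.35
```

Run:
```python
from h import *
to([.520,-.0854,-.005])
T=manip.grab_frame("top")[:,:,::-1]; carton(T,.080);S=manip.grab_frame("scene")[:,:,::-1]
o=np.zeros((600,800,3),np.uint8)
o[:300]=cv2.resize(S[140:290,80:480],(800,300),interpolation=2)
o[300:,:800]=cv2.resize(T[160:370,170:470],(800,560),interpolation=2)[100:400]
cv2.imwrite("pics/f.png",o)
```

```text
t 39.2 pos [ 0.5274 -0.2023  0.1544] yaw 93.68 F [-0.53  0.27 -0.38] units [ 3.916 -0.015  5.306]
centre [511.1  66.9] size [ 94.5 182.1] yaw 93.85 in holder: x 70.1 y -1.7 rel yaw 0.19
```

View pics/f.png

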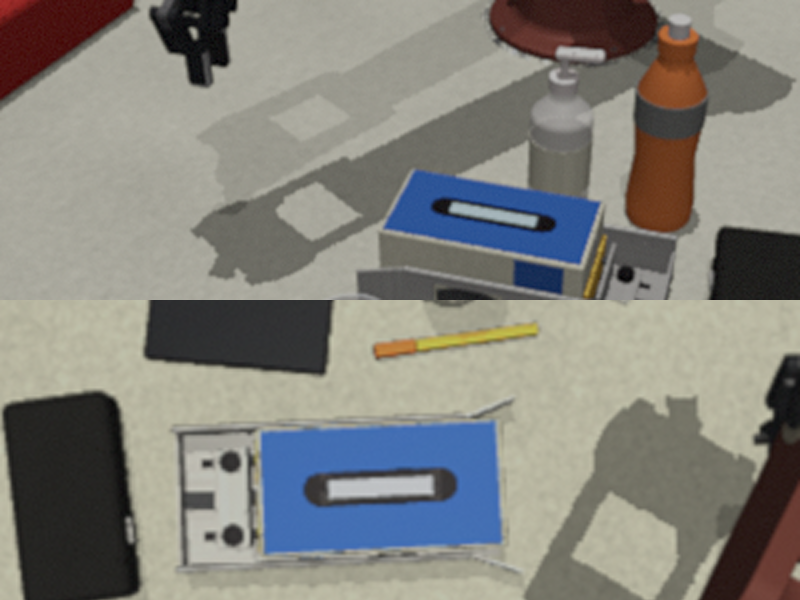

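Carton home, slot up, square. The nose sits at the yellow plate (x≈165 mm, where the stop was felt), the bystanders are in place and the gripper is clear. Handing in.

```bash
python3 -c "
from plant import manip
print(manip.job_done())"
```

```text
the job is handed in; nothing more can be done
None
```

The carton lies slot up in the holder against the yellow back stop, the gripper is clear, and I handed the job in after about 39 s of the 72 s allowed.

**What I did:**
- I tipped the carton with a push near its top. The first two pushes went wrong because the fingertips sit about 23 mm behind the reported TCP. One passed over the top; the other caught the top edge with 13 N.
- I squared it with one sideways nudge, then pushed it into line and slid it past the clips. Partway in I lowered the push, because it was too high and seemed to be levering the tail up.
- I pressed it home to 16.5 N at the wrist, about 13 N of it on the stop after roughly 3.4 N of clip drag. I then backed straight off.

**Last checks:**
- **Fit:** the carton is within 2 mm of the centre line and 0.2° of square. Its leading end is about 165 mm inside the mouth, which is where the stop was felt.
- **Surroundings:** in the last picture the bottles, cuff case, phone and marker stand where they were. The tumbler and binder clip were out of that crop, and I did not compare any of them numerically.
- **Not checked:** I did not touch the carton again after letting go, so that it is still snug rests on the picture and the clip drag. The force was read only at the end of each move, so a short peak could have been missed.

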